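# Set the sprung stop screw onto the green setting block

### The arm

A 6-joint arm with a two-finger parallel gripper is mounted at the origin on the work surface. World frame = base frame: x ahead of the robot, y to its left, z up, the work surface at z = 0. Lengths are in m, angles in rad, forces in N, time in s.
With the tool pointing down it reaches from about 0.3 to 1 m from the base axis. Payload 5.1 kg.
Tool frame: the origin (TCP) lies at the very end of the fingers, on their centre line; the grasp point (between the pads) lies robot.grip_depth behind it (robot.grip_depth is the distance from the TCP to the grasp point, in m); z points along the fingers, y is the line along which they close (so a half turn about z gives the same grasp; the last joint's range is limited). The gripper opens to 95 mm and grips with 3 to 60 N. Pads are 20 mm wide; open, the fingers measure 119 mm over their backs; the gripper's body (75 mm by 180 mm) begins 59 mm behind the grasp point.
Start: joints at [1.1, 0.124, 1.65, -0, 1.367, -0.083], TCP at [0.246, 0.602, 0.215] pointing down, gripper open.
Joint ranges: [-2.61, 2.61], [-1.02, 2.33], [0.03, 2.71], [-1.35, 4.49], [0.32, 2.68], [-2.91, 2.91]. Speed limits (rad/s): [2.57, 2.57, 3.14, 3.14, 3.14, 3.14].

### API

Orientations are given as a rotation vector (axis times angle).
In Python, from workcell import robot gives the robot as it stands. Calls block until the motion is done:
- robot.reach(position, orientation): joint-space move of the TCP to a pose.
- robot.move_linear(position, max_speed=0.15, orientation=None, max_force=None): straight line of the TCP; orientation=None keeps the orientation; max_speed is the mean speed in m/s. With max_force (N) it stops when the force on the tool has changed by that much, and returns True; else False.
- robot.move_j(angles): joint-space move.
- robot.gripper_to(opening, effort=None): finger opening in m; effort is the grip in N (None keeps the last); returns when the fingers have stopped.
- robot.pause(seconds).
- robot.inverse_kinematics(position, orientation): joint angles nearest the present ones, or None.
- robot.grab_frame(name): name is "scene" or "side" or "wrist"; returns a dict with "pixels" (384x512x3 uint8, red, green, blue), "intrinsics" (3x3 intrinsics, pixels), "k1" (the pictures are not rectified: a ray, as slopes to the right and down, at radius r is drawn at 1 + k1 r^2 times it, then the intrinsics apply), "world_from_camera" (4x4, takes a point from camera to world coordinates); the wrist camera has in their place "T_tool_cam" (4x4, takes a point from camera to tool coordinates, whose origin is the TCP and whose axes are the flange's). Camera axes: x right, y down, z forward; pixel columns grow to the right and rows downward; lengths in m; the calibration is good to about 2 mm. A picture is of the moment at which its call begins: read the wrist's pose just before it. There is no depth.
A pose or a line that the arm cannot do raises robot.MotionError and nothing moves.
- robot.hand_in(): hands the job in; it is judged then, once.
Trained networks look in a picture, given as the dict that the camera call returned (one of the last four; its "shot" number tells which), for a name from the list of things; names that differ only in an ending like _2 or _b are one class to them, and where a whole thing is asked for, a point or a joint stands for the part that bears it (a point fixed in the world has none). Each returns a list of dicts, best first, with "conf" (0 to 1); they miss things now and then, are a little off and sometimes report something else, mostly with a low value. They report only what shows in the picture. A call takes as long as a camera call.
- robot.look_for(picture, query): "box" ([left, top, right, bottom] in pixels, round what is visible of it).
- robot.cut_out(picture, query): "pixels" (384x512 bool, what is visible of it) and "box" ([left, top, right, bottom] in pixels, round what is visible of it).
Readings, each from a call of its own:
- robot.current_t(): time.
- robot.current_joint_pos(): joint angles.
- robot.current_joint_vel(): joint speeds.
- robot.current_joint_torque(): joint torques, N m.
- robot.current_eef_pos(): TCP position.
- robot.current_tcp_rot(): TCP orientation.
- robot.current_ft_force(): force on the tool from outside, world axes, zero at the start.
- robot.current_moment(): the same for the moment, N m.
- robot.current_grip_width(): finger opening in m.
- robot.current_grip_force(): force on a finger pad.
Only numpy, scipy, OpenCV 4.12 (cv2) and the standard library are available. Lean on these libraries where they do the work, as an engineer would, in place of code of your own. Each camera call takes 0.05 s, during which the arm holds its last target. There are 200 camera calls.

### The job

With the blue spade driver, turn the brass stop screw of the white setting stand clockwise until its sprung foot just touches the green setting block, so that the block would only just drag beneath it: the foot rests on the block and at least half of the foot's red band still shows. Leave the driver standing upright in the screw's slot, let go of it, and leave the block where it is and the yellow driver alone.

Things in the scene. Friction and masses are not known exactly. Their poses are not given: they have to be found in the camera images.
- driver: Blue driver, 0.15 kg, upright in a grey holder (70 x 70 x 30 mm, slot 24 deep). Origin: centre of the blade's lower edge, z up. Going up: blade 34 (x) x 6 (y) x 19 mm; flange 46 across, 6 thick, on which it stands by itself on holder or screw; neck 18 across, 20 long; blue handle bar 60 (x) x 20 (y) x 34 mm, centre 62 mm up, to grip across y from above.
- pin_driver: Yellow driver, the wrong one: same size, shape, origin and holder as the blue one, but with a 10 mm round pin for a blade, which cannot turn the screw. The two may change places.
- screw: Brass screw (0.25 N m stiff, stays put). Origin: on its axis at the slot's floor; z up, x along the slot. Slot 18 mm wide (y), open-ended, between two jaws 30 (x) x 22 tall; seated, the blade is 3 mm above the floor and has about 0.38 rad free play each way. Clockwise from above lowers it 8 mm per rad; head sinks too. Foot's underside, free: 57 mm below origin; red band 10 mm; spring 0.6 N/mm.
- block: Green setting block 50 x 50 mm, 40 mm tall, 0.5 kg, loose on the white stand's 12 mm base plate, under the screw's foot. Origin: centre of its underside; z up. At the start the foot is 3 to 7 mm above it. Once they touch, the foot stays and the red band above it is swallowed as the screw goes lower: 5 mm (0.6 rad) leaves half.

How it is judged:
By the outcome, as a careful person would: the job done as asked, in the order asked, and still so for the second after the job is handed in, with the robot touching nothing.
It also fails if it takes over 40 s, if anything falls off the work surface, if the arm or the gripper's body presses on something with over 40 N, if the wrist force passes 120 N, or if a joint passes its speed limit or range.

## Working session

There is one attempt and no reset: what is moved stays moved. The work goes in short steps, each a Python script; the robot and the scene stay as the last script left them, time stands still between calls to the robot, and variables do not carry over. Pictures are saved under pics/ and viewed, at most 10 in all, crops included, and the job is handed in when it is done.

```bash
mkdir -p pics
cat > h.py <<'E'
import numpy as np, cv2
from workcell import robot
def save(f,n): cv2.imwrite('pics/'+n,cv2.cvtColor(f['pixels'],cv2.COLOR_RGB2BGR))
E
python3 - <<'E'
from h import *
print(robot.current_t(),robot.grip_depth,robot.current_tcp_rot())
ims=[]
for n in("scene","side"):
    f=robot.grab_frame(n); ims.append(f['pixels'])
    print(n,np.round(f['intrinsics'],1).tolist(),f['k1'],np.round(f['world_from_camera'],3).tolist())
    for q in("driver","pin_driver","screw","block"):
        print(q,[(np.round(d['box']).tolist(),round(d['conf'],2)) for d in robot.look_for(f,q)][:3])
    np.savez(n+'0.npz',**f); cv2.imwrite(f'pics/{n}0.png',cv2.cvtColor(f['pixels'],cv2.COLOR_RGB2BGR))
E
```

```text
0.0 0.0188 [-6.05202055e-01 -3.08219030e+00  3.01844290e-03]
scene [[438.6, 0.0, 257.6], [0.0, 438.6, 188.9], [0.0, 0.0, 1.0]] 0.05032064596513248 [[0.29, 0.822, -0.491, 1.018], [0.957, -0.249, 0.15, -0.175], [0.001, -0.513, -0.858, 0.923], [0.0, 0.0, 0.0, 1.0]]
driver [([216.0, 197.0, 239.0, 228.0], 0.75), ([141.0, 215.0, 165.0, 252.0], 0.34)]
pin_driver [([142.0, 215.0, 164.0, 252.0], 0.88)]
screw [([340.0, 166.0, 364.0, 195.0], 0.82)]
block [([332.0, 187.0, 362.0, 213.0], 0.97)]
side [[359.6, 0.0, 261.4], [0.0, 359.6, 185.7], [0.0, 0.0, 1.0]] -0.04060646422709658 [[-0.95, -0.236, 0.204, 0.363], [-0.312, 0.715, -0.625, 0.454], [0.002, -0.658, -0.753, 0.664], [0.0, 0.0, 0.0, 1.0]]
driver [([242.0, 153.0, 267.0, 181.0], 0.68)]
pin_driver []
screw [([172.0, 229.0, 204.0, 263.0], 0.57)]
block [([177.0, 261.0, 204.0, 286.0], 0.61)]
```

View pics/scene0.png

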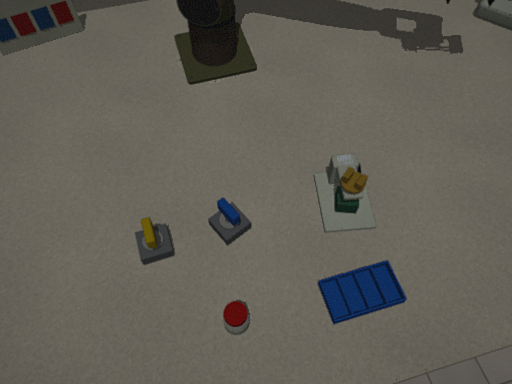

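View pics/side0.png

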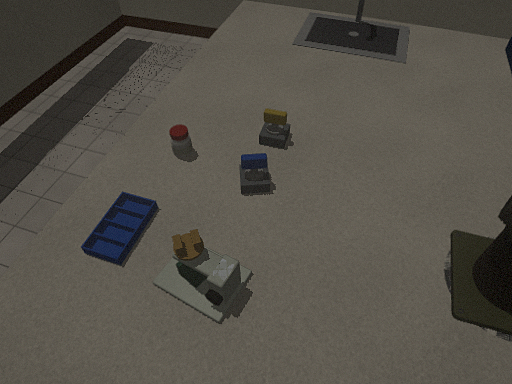

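The scene view shows the blue driver at about (228,211), the yellow one at (150,233) and the brass screw on the stand at (353,180). The stand's post is on the robot side of the screw, at (345,165). The side view agrees: blue at (254,160), screw at (188,245).

```bash
cat >> h.py <<'E'
from scipy.spatial.transform import Rotation as R
def ray(f,uv,T):
    K=f['intrinsics']; d=np.array([(uv[0]-K[0,2])/K[0,0],(uv[1]-K[1,2])/K[1,1]]); s=d.copy()
    for _ in range(20): s=d/(1+f['k1']*(s@s))
    return T[:3,3],T[:3,:3]@np.array([s[0],s[1],1])
def onz(f,uv,T,z):
    o,v=ray(f,uv,T); return o+v*(z-o[2])/v[2]
def proj(f,P,T):
    p=np.linalg.inv(T)@np.append(P,1); s=p[:2]/p[2]; s=s*(1+f['k1']*(s@s))
    return f['intrinsics'][:2,:2]@s+f['intrinsics'][:2,2]
def down(yaw): # tool z down, tool y axis at world angle yaw+90deg ; x axis at yaw
    c,s=np.cos(yaw),np.sin(yaw)
    return R.from_matrix(np.array([[c,s,0],[s,-c,0],[0,0,-1]])).as_rotvec()
def tooT():
    T=np.eye(4); T[:3,:3]=R.from_rotvec(robot.current_tcp_rot()).as_matrix(); T[:3,3]=robot.current_eef_pos(); return T
def wrist():
    T=tooT(); f=robot.grab_frame("wrist"); return f,T@f['T_tool_cam']
E
python3 - <<'E'
from h import *
for n,d,s,p in(("scene",(228,211),(353,180),(150,233)),("side",(254,161),(188,245),(275,117))):
    f=dict(np.load(n+'0.npz',allow_pickle=True)); T=f['world_from_camera']
    print(n,onz(f,d,T,.075),onz(f,s,T,.13),onz(f,p,T,.075))
f,T=wrist(); print(np.round(f['T_tool_cam'],3),robot.current_joint_pos())
E
```

```text
scene [ 0.56822067 -0.10525114  0.075     ] [0.60221427 0.1641287  0.13      ] [ 0.57122347 -0.27662034  0.075     ]
side [ 0.56271425 -0.10179786  0.075     ] [0.58584512 0.17932485 0.13      ] [ 0.56340634 -0.27273782  0.075     ]
[[-0.    -0.969 -0.245  0.068]
 [ 1.    -0.001  0.001 -0.001]
 [-0.001 -0.245  0.969 -0.171]
 [ 0.     0.     0.     1.   ]] [ 1.10039565e+00  1.23817742e-01  1.65033601e+00 -1.41359332e-05
  1.36750889e+00 -8.26618699e-02]
```

Run:
```python
from h import *
def go(name,p,yaws):
    best=None
    for y in yaws:
        q=robot.inverse_kinematics(p,down(y))
        print(name,round(y,2),None if q is None else np.round(q,2))
    robot.reach(p,down(yaws[0])); f,T=wrist(); save(f,name+'1.png'); np.savez(name+'1.npz',T=T,**f)
    for q in("driver","pin_driver","screw","block"):
        print(q,[(np.round(d['box']).tolist(),round(d['conf'],2)) for d in robot.look_for(f,q)][:2])
    print(T[:3,3],robot.current_t())
go('screw',[.594,.172,.30],[3.14,2.3,1.57,0.8,3.9])
go('drv',[.566,-.103,.22],[3.14,2.3,1.57,.8,3.9])
```

```text
screw 3.14 [ 0.2   0.02  1.62 -0.    1.5  -1.37]
screw 2.3 [ 0.2   0.02  1.62 -0.    1.5  -0.53]
screw 1.57 [0.2  0.02 1.62 0.   1.5  0.2 ]
screw 0.8 [ 0.2   0.02  1.62 -0.    1.5   0.97]
screw 3.9 [ 0.2   0.02  1.62 -0.    1.5  -2.13]
driver [([36.0, 131.0, 88.0, 180.0], 0.69)]
pin_driver []
screw [([236.0, 157.0, 278.0, 204.0], 0.96)]
block []
[0.52526393 0.17192617 0.47054635] 2.8167
drv 3.14 [-0.27 -0.04  1.81  0.    1.37 -1.84]
drv 2.3 [-0.27 -0.04  1.81 -0.    1.37 -1.  ]
drv 1.57 [-0.27 -0.04  1.81  0.    1.37 -0.27]
drv 0.8 [-0.27 -0.04  1.81 -0.    1.37  0.5 ]
drv 3.9 [-0.27 -0.04  1.81 -0.    1.37 -2.6 ]
driver []
pin_driver [([81.0, 159.0, 136.0, 221.0], 0.61)]
screw [([475.0, 198.0, 510.0, 236.0], 0.87)]
block [([436.0, 170.0, 487.0, 224.0], 0.65)]
[ 0.49782436 -0.10310255  0.39131859] 4.175
```

View pics/screw1.png

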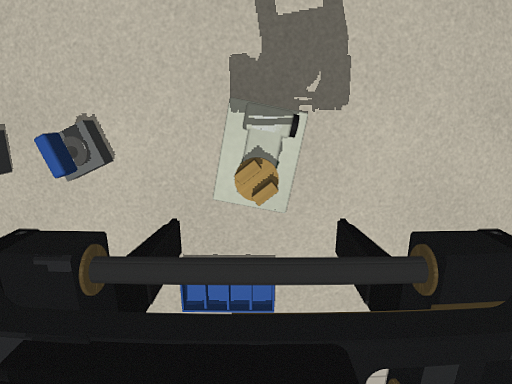

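View pics/drv1.png

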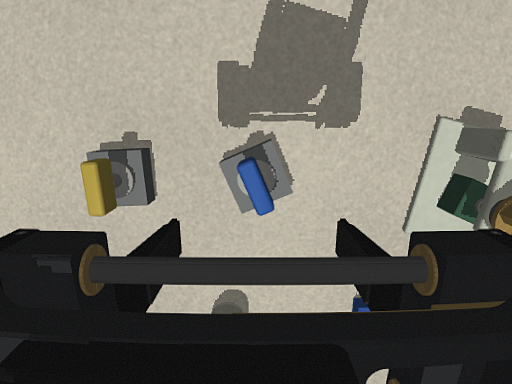

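The stand view shows the brass head centred at about (257,181) with a diagonal slot, and the post above it towards the robot. In the driver view the blue bar runs from (247,163) to (264,210). Next I'll fit the handle and zoom in on the screw.

```bash
cat >> h.py <<'E'
from scipy.optimize import minimize
def load(n):
    f=dict(np.load(n+'.npz',allow_pickle=True)); return f,f['T']
def boxmask(f,T,x,y,yaw,zc,dims):
    Rz=R.from_euler('z',yaw).as_matrix(); S=8
    P=[proj(f,np.array([x,y,zc])+Rz@(np.array(s)*dims/2),T) for s in np.array(np.meshgrid([-1,1],[-1,1],[-1,1])).T.reshape(-1,3)]
    m=np.zeros((384,512),np.uint8); cv2.fillConvexPoly(m,np.round(cv2.convexHull(np.array(P,np.float32))*S).astype(int),1,shift=3); return m>0
def fitbox(f,T,mask,x0,zc,dims):
    def cost(p):
        b=boxmask(f,T,p[0]/100,p[1]/100,p[2],zc,dims); return 1-(b&mask).sum()/max(1,(b|mask).sum())
    best=min((minimize(cost,[x0[0]*100,x0[1]*100,a],method='Nelder-Mead',options=dict(initial_simplex=np.array([[x0[0]*100,x0[1]*100,a]]*4)+np.array([[0,0,0],[1,0,0],[0,1,0],[0,0,.4]]))) for a in np.arange(0,3.1,.5)),key=lambda r:r.fun)
    return best.x[0]/100,best.x[1]/100,best.x[2],best.fun
def bluemask(f):
    h=cv2.cvtColor(f['pixels'],cv2.COLOR_RGB2HSV); return (h[...,0]>100)&(h[...,0]<130)&(h[...,1]>120)&(h[...,2]>40)
E
python3 - <<'E'
from h import *
D=np.array([.06,.02,.034])
for n,b in(('drv1',(230,150,285,220)),('screw1',(30,120,95,185))):
    f,T=load(n); m=bluemask(f); w=np.zeros_like(m); w[b[1]:b[3],b[0]:b[2]]=1; m&=w
    print(n,m.sum(),fitbox(f,T,m,(.566,-.103),.073,D))
f,T=load('screw1'); c=f['pixels'][85:220,200:320]
cv2.imwrite('pics/crop.png',cv2.resize(cv2.cvtColor(np.clip(c*1.3,0,255).astype(np.uint8),cv2.COLOR_RGB2BGR),None,fx=4.4,fy=4.4,interpolation=cv2.INTER_CUBIC))
E
```

```text
drv1 1095 (np.float64(0.568380203528936), np.float64(-0.10514371759825725), np.float64(3.5050804539999922), np.float64(0.16360856269113155))
screw1 1102 (np.float64(0.5681263611391729), np.float64(-0.10640201002521905), np.float64(0.2763018463665995), np.float64(0.1874538745387454))
```

View pics/crop.png

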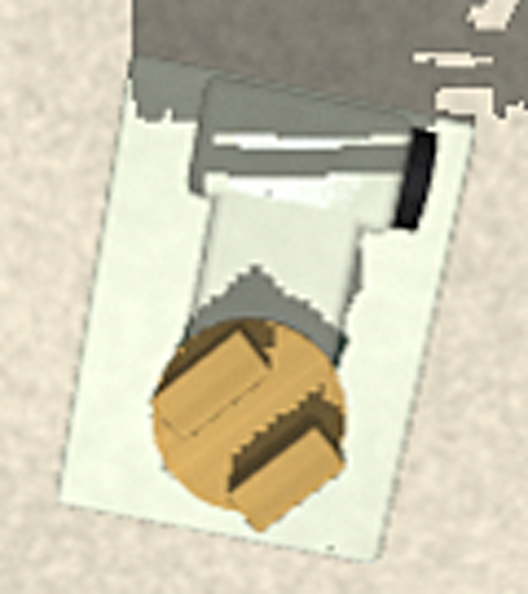

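The zoomed crop shows the two jaw tops. Jaw A has corners at about (160,395), (240,333), (268,368) and (187,436). Jaw B has (230,487), (318,428), (343,463) and (260,530). The slot runs between them.

Run:
```python
from h import *
f,T=load('screw1')
A=[(160,395),(240,333),(268,368),(187,436)];B=[(230,487),(318,428),(343,463),(260,530)]
c=[]
for J in(A,B):
    W=np.array([onz(f,(200+u/4.4-.4,85+v/4.4-.4),T,.136)[:2] for u,v in J]); print(np.round(W,4).tolist())
    for a,b in((0,1),(3,2)): d=W[b]-W[a]; print('len',np.hypot(*d),'ang',np.arctan2(d[1],d[0]))
    d=W[3]-W[0]; print('thick',np.hypot(*d)); c.append(W.mean(0))
d=c[1]-c[0]; print('centre',np.mean(c,0),'sep',np.hypot(*d),'perp ang',np.arctan2(d[1],d[0])+np.pi/2)
print(T[:3,3])
for y in (.33,.33+np.pi):
  for p in ([.568,-.1055,.2],[.594,.172,.3]):
    print(y,np.round(robot.inverse_kinematics(p,down(y)),2))
```

```text
[[0.585, 0.1473], [0.569, 0.168], [0.578, 0.1751], [0.5958, 0.1541]]
len 0.02612246480314702 ang 2.228946804834311
len 0.027503983147196688 ang 2.2731455332240453
thick 0.012764791197381954
[[0.6094, 0.1652], [0.5937, 0.1881], [0.603, 0.1947], [0.6212, 0.1731]]
len 0.027772518132946265 ang 2.1729050466141087
len 0.028245260272049152 ang 2.2679620776525775
thick 0.014106530196751494
centre [0.5943814  0.17070715] sep 0.031385652203376635 perp ang 2.2260423270966143
[0.52526393 0.17192617 0.47054635]
0.33 [-0.28 -0.03  1.83 -0.    1.34  0.96]
0.33 [ 0.2   0.02  1.62 -0.    1.5   1.44]
3.471592653589793 [-0.28 -0.03  1.83 -0.    1.34 -2.18]
3.471592653589793 [ 0.2   0.02  1.62  0.    1.5  -1.71]
```

Run:
```python
from h import *
# post-top height by triangulation (rough)
def tri(a,b):
    (o1,v1),(o2,v2)=a,b; s=np.linalg.lstsq(np.array([v1,-v2]).T,o2-o1,rcond=None)[0]
    return (o1+v1*s[0]+o2+v2*s[1])/2
L=lambda n:dict(np.load(n+'0.npz',allow_pickle=True))
fs,fd=L('scene'),L('side'); fw,Tw=load('screw1')
s=lambda uv:ray(fs,uv,fs['world_from_camera']); d=lambda uv:ray(fd,uv,fd['world_from_camera']); w=lambda u,v:ray(fw,(200+u/4.4,85+v/4.4),Tw)
print('post corner right-back', tri(d((240,262)),w(205,80)), 'screw',tri(s((353,180)),w(250,425)))
robot.reach([.568,-.1055,.15],down(.32))
print(robot.move_linear([.568,-.1055,.0542],.15,max_force=15))
robot.gripper_to(.015,60)
print(robot.current_grip_width(),robot.current_grip_force(),robot.current_eef_pos(),robot.current_ft_force(),robot.current_t())
```

```text
post corner right-back [0.50257224 0.15715236 0.07936454] screw [0.59646653 0.17005454 0.11819131]
False
0.01948441219541211 59.999794363975525 [ 0.56797718 -0.10545805  0.05414113] [-0.73418049  0.32637207 -0.7771721 ] 8.525
```

Run:
```python
from h import *
robot.move_linear([.568,-.1055,.12],.12)
robot.reach([.5944,.1707,.225],down(2.226))
f,T=wrist(); save(f,'carry.png'); np.savez('carry.npz',T=T,**f)
print(robot.current_grip_width(),robot.current_ft_force(),robot.current_joint_pos()[5],robot.current_t())
```

```text
0.019607477925050448 [-1.52099759 -0.23263126 -2.14017147] -0.4617706160182047 10.5667
```

View pics/carry.png

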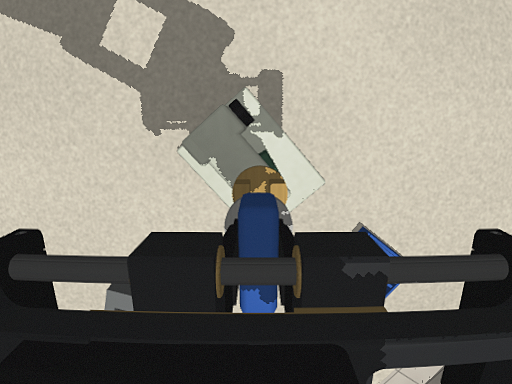

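The carry view shows the bar held straight at column 259, with the two jaws on either side of it at about columns 245 and 273. It is aligned with the slot, so I'll descend.

Run:
```python
from h import *
robot.move_linear([.5944,.1707,.175],.08,max_force=6)
print(robot.current_eef_pos(),robot.current_ft_force())
f0=robot.current_ft_force()
print(robot.move_linear([.5944,.1707,.150],.025,max_force=5))
p=robot.current_eef_pos(); z=p[2]-.0432
print(p,robot.current_ft_force()-f0,robot.current_moment(),robot.current_grip_width(),'driver z',z,'gap mm',(z-.003-.057-.052)*1e3,robot.current_t())
```

```text
[0.59463504 0.17079291 0.17526865] [ 0.51286824  0.00129444 -1.14456665]
True
[0.59441031 0.17069593 0.15934314] [-1.66698566 -0.73057552  5.97961517] [-0.09242879  0.15142362  0.00497666] 0.02004082514611479 driver z 0.11614313759344701 gap mm 4.143137593447005 12.0083
```

Run:
```python
from h import *
x,y,z0=.5944,.1707,.1595
yaw=2.226; 
robot.move_linear([x,y,z0],.02)
th=0; z=z0; on=None
while th<.46:
    th+=.1; robot.reach([x,y,z],down(yaw-th)); 
    print(round(th,2),np.round(robot.current_moment(),3),np.round(robot.current_ft_force(),1),round(robot.current_joint_pos()[5],3),round(robot.current_t(),2))
    if abs(robot.current_moment()[2])>.15: break
f=robot.grab_frame('side')
```

```text
0.1 [-0.036 -0.06   0.006] [-0.2 -0.2  0.9] -0.365 12.51
0.2 [-0.047 -0.063 -0.051] [ 0.5 -1.4  0.5] -0.266 12.76
0.3 [-0.087  0.032  0.016] [-0.1  0.   0.9] -0.167 13.01
0.4 [ 0.006 -0.724  0.104] [ 3.4 -0.1 -1.7] -0.067 13.26
0.5 [ 0.088 -1.109  0.122] [ 5.2  0.6 -5.2] 0.034 13.51
```

Run:
```python
from h import *
x,y,z0=.5944,.1707,.1595
for th in(.6,.7,.8,.9):
    robot.reach([x,y,z0-.008*(th-.38)],down(2.226-th)) 
    print(th,np.round(robot.current_moment(),3),np.round(robot.current_ft_force(),1),robot.current_eef_pos()[2],robot.current_grip_width(),round(robot.current_t(),2))
f0=robot.current_ft_force()
p=robot.current_eef_pos()
print(robot.move_linear([x,y,.150],.02,max_force=5), robot.current_eef_pos(),robot.current_ft_force(),robot.current_t())
f,T=wrist(); save(f,'turn.png')
```

```text
0.6 [-0.058 -1.001  0.08 ] [ 5.8  0.2 -1.6] 0.15787734626041042 0.019811564664878035 13.81
0.7 [-0.036 -1.102  0.136] [ 5. -1. -2.] 0.15706426049306993 0.020205466917943303 14.06
0.8 [-0.113 -1.108  0.142] [ 5.5 -0.3 -2.5] 0.1562503082302417 0.019404055261222162 14.31
0.9 [-0.037 -1.064  0.1  ] [ 4.7  0.1 -3.2] 0.15544411694800817 0.0200420261748195 14.56
True [0.59524253 0.17059115 0.15527591] [-0.63386624 -0.25294851  4.64201441] 14.7667
```

View pics/turn.png

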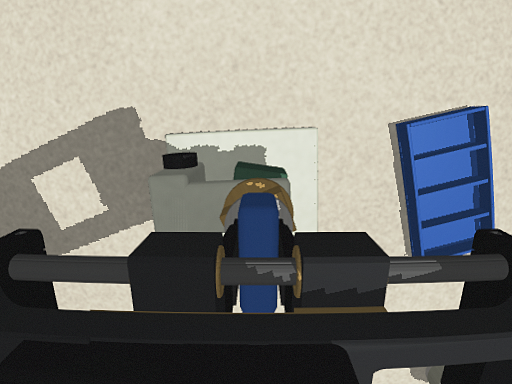

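The head has sunk about 4.0 mm, so the foot is now just about touching. I'll add about 2 mm more and re-seat the driver to measure it.

Run:
```python
from h import *
x,y,z0=.5944,.1707,.1595
for th in(.95,1.05,1.15):
    robot.reach([x,y,z0-.008*(th-.38)],down(2.226-th)) 
    print(th,np.round(robot.current_moment(),3),np.round(robot.current_ft_force(),1),robot.current_eef_pos()[2],round(robot.current_t(),2))
th=1.05  # back off inside the free play to unload the blade
robot.reach([x,y,z0-.008*.77],down(2.226-th))
print(robot.move_linear([x,y,.149],.02,max_force=4), robot.current_eef_pos(),robot.current_ft_force(),robot.current_t())
f=robot.grab_frame('side'); c=f['pixels'][215:320,140:260]
g,T=f,f['world_from_camera']
cv2.imwrite('pics/s2.png',cv2.resize(cv2.cvtColor(c,cv2.COLOR_RGB2BGR),None,fx=5,fy=5,interpolation=cv2.INTER_CUBIC))
```

```text
0.95 [-0.189 -1.026  0.149] [ 5.3  0.1 -1.9] 0.1550576074704665 15.07
1.05 [-0.162 -1.057  0.16 ] [ 5.2  0.5 -1.5] 0.15420208364660123 15.32
1.15 [-0.212 -1.07   0.098] [ 6.4 -0.6 -0.7] 0.15343951926093566 15.57
True [0.59405357 0.17077254 0.15327431] [-0.63496454 -0.81211393  4.94351149] 16.025
```

View pics/s2.png

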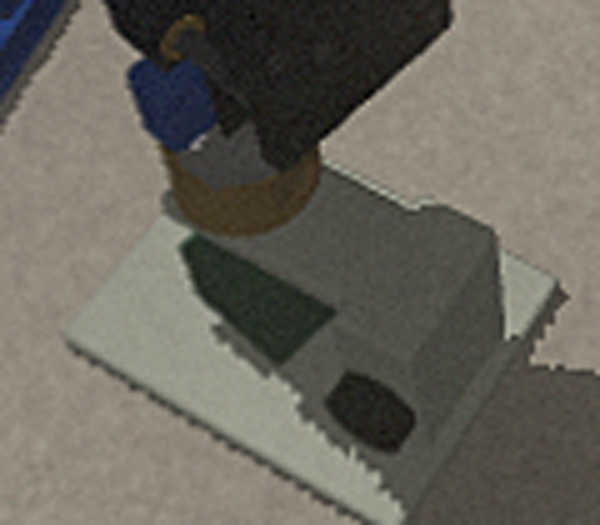

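Run:
```python
from h import *
p=robot.current_eef_pos()
robot.move_linear([.5944,.1707,.1534],.02)
robot.gripper_to(.07)
robot.move_linear([.5944,.1707,.26],.15)
f,T=wrist(); save(f,'rel.png'); print(T[:3,3],robot.current_t())
Tt=f['T_tool_cam']; tgt=np.array([.594,.171,.058]); out=[]
for el in np.radians([15,25,35]):
  for az in np.radians(np.arange(-120,121,20)):   # direction from foot to camera
    d=np.array([np.cos(el)*np.cos(az),np.cos(el)*np.sin(az),np.sin(el)])
    for dist in(.32,.38,.45):
      z=-d; x=np.cross(z,[0,0,1]); x/=np.linalg.norm(x); y=np.cross(z,x)
      for roll in np.radians(range(0,360,45)):
        Rc=np.c_[x,y,z]@R.from_euler('z',roll).as_matrix()
        C=np.eye(4); C[:3,:3]=Rc; C[:3,3]=tgt+d*dist
        W=C@np.linalg.inv(Tt)
        if W[2,3]<.09: continue
        q=robot.inverse_kinematics(W[:3,3],R.from_matrix(W[:3,:3]).as_rotvec())
        if q is not None: out.append((np.degrees(el),np.degrees(az),dist,np.degrees(roll),np.abs(q-robot.current_joint_pos()).max(),np.round(W[:3,3],2),np.round(q,2)))
out.sort(key=lambda o:(round(o[0]),o[4]))
print(len(out)); 
for o in out[:12]: print(*o)
```

```text
[0.62059502 0.23318473 0.42932878] 18.2083
688
14.999999999999998 80.0 0.32 180.0 0.7347586807723544 [0.62 0.3  0.12] [ 0.63  0.77  1.23 -0.71  1.95  0.82]
14.999999999999998 100.0 0.38 135.0 0.7869703506102904 [0.58 0.36 0.13] [ 0.76  0.77  1.24 -0.79  1.98 -0.06]
14.999999999999998 100.0 0.45 180.0 0.7940842268283675 [0.55 0.42 0.15] [ 0.86  0.7   1.27 -0.79  1.9   0.72]
14.999999999999998 100.0 0.45 135.0 0.8070023324119094 [0.57 0.42 0.14] [ 0.82  0.84  1.1  -0.77  2.07 -0.07]
14.999999999999998 100.0 0.32 135.0 0.8121798223769231 [0.59 0.3  0.11] [ 0.7   0.72  1.35 -0.81  1.9  -0.06]
14.999999999999998 80.0 0.38 180.0 0.8141280090176309 [0.63 0.35 0.13] [ 0.67  0.85  1.07 -0.7   2.04  0.8 ]
14.999999999999998 -40.0 0.32 135.0 0.8145677720522009 [0.68 0.08 0.11] [-0.22  0.8   1.22  0.69  2.04  1.4 ]
14.999999999999998 100.0 0.38 180.0 0.819347231106908 [0.56 0.35 0.13] [ 0.8   0.63  1.41 -0.82  1.81  0.73]
14.999999999999998 100.0 0.32 180.0 0.8482563900284262 [0.57 0.3  0.12] [ 0.73  0.58  1.51 -0.85  1.73  0.73]
14.999999999999998 -40.0 0.32 90.0 0.8487746692049526 [0.68 0.07 0.09] [-0.25  0.88  1.21  0.81  2.11  0.64]
14.999999999999998 -40.0 0.38 135.0 0.8560437315452979 [0.73 0.04 0.13] [-0.24  0.89  1.05  0.7   2.13  1.44]
14.999999999999998 119.99999999999999 0.45 135.0 0.8693356101174389 [0.48 0.4  0.14] [ 0.95  0.57  1.51 -0.87  1.83 -0.1 ]
```

View pics/rel.png

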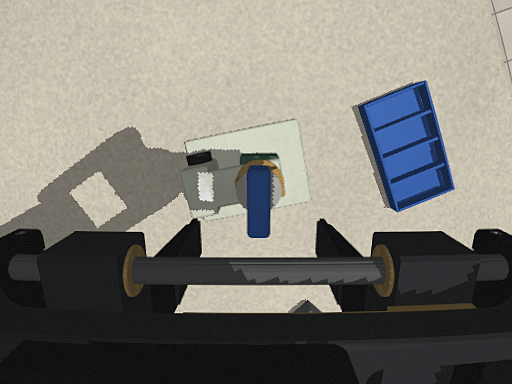

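The release view shows the driver standing upright in the slot, clear of the fingers. Next is a low look at the foot.

Run:
```python
from h import *
robot.move_linear([.6,.38,.28],.25)
robot.move_j([.67,.85,1.07,-.70,2.04,.80])
f,T=wrist(); np.savez('foot.npz',T=T,**f); print(robot.current_eef_pos(),robot.current_t())
u=proj(f,np.array([.594,.171,.055]),T); print(u, [proj(f,np.array([.594,.171+.025,z]),T).round(1) for z in(.012,.052,.062)])
a,b=np.round(u).astype(int); c=f['pixels'][max(0,b-60):b+60,max(0,a-80):a+80]
c=np.rot90(c,2)
cv2.imwrite('pics/foot.png',cv2.resize(cv2.cvtColor(np.clip(c.astype(float)*1.6,0,255).astype(np.uint8),cv2.COLOR_RGB2BGR),None,fx=5,fy=5,interpolation=cv2.INTER_CUBIC)[:600,:800])
```

```text
[0.62854147 0.35015499 0.1341833 ] 20.0083
[257.62963575 194.09900706] [array([254. , 154.7]), array([253.8, 186.1]), array([253.7, 194.3])]
```

View pics/foot.png

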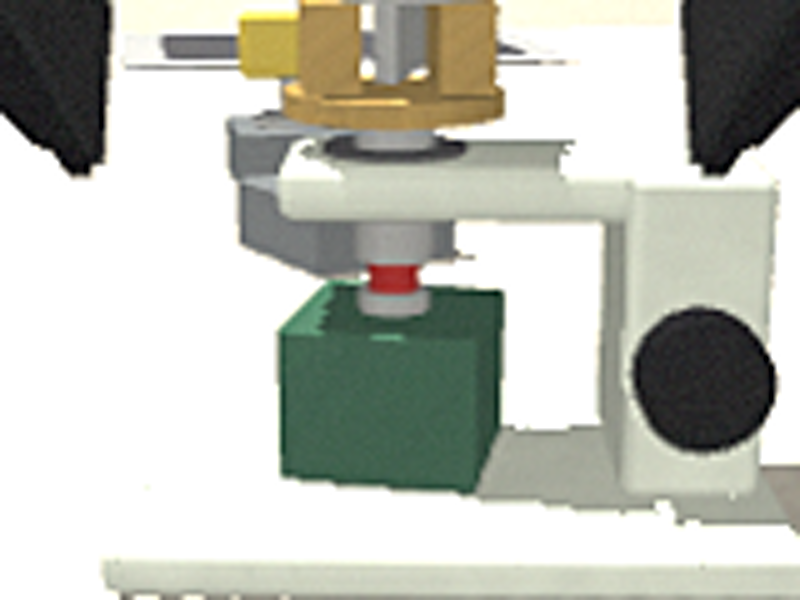

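The close view shows the foot resting on the block at about (393,305). The red band, rows 265 to 291, shows about 8 of its 10 mm. The blade is in the slot, and the block is square under the foot.

Run:
```python
from h import *
print(robot.hand_in(),robot.current_t())
```

```text
the job is handed in; nothing more can be done
the job is handed in; nothing more can be done
```

The job is handed in at about 20 s of the 40 s: the foot rests on the green block with about 8 of the red band's 10 mm still showing, the blue driver stands released and upright in the slot, and I did not touch the block or the yellow driver.

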